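# Roll the battery caddy onto its charging contact

### The job

Roll the battery caddy forward, all wheels on the shelf, until both rear castors trail straight; only then steer it nose first in between the rails of the charging berth. Push it home past the drag of the side shoes until the brass contact is pressed right in and the caddy comes up solid on its stop, and lean on it there for a moment, about a kilogram beyond that drag and never ramming it. Let go with the caddy sitting straight on the contact; leave the other instruments where they are.

Things in the scene. Friction and masses are not known exactly. Their poses are not given: they have to be found in the camera images.
- caddy: Grey steel caddy, about 0.85 kg, with a green battery box (90 x 80 mm, top 110, terminals 122 mm above the shelf) strapped on. Origin on the shelf under the centre of the 170 x 110 mm deck; +x forward to the nose. Side skirts: outer faces y = +-55 mm, 36 to 56 mm high, bent in over the front 14 mm. Its two fixed front wheels let it roll along x only.
- axle (a point): Middle between the caddy's two fixed front wheels (25 mm diameter, at y = +-40 mm), 55 mm ahead of the caddy's origin, 12.5 mm above the shelf. The caddy turns about this point when its tail is swung sideways. It rolls easily (about 0.3 N); mass and friction vary.
- handle (a point): Middle of the push bar: a round bar, 10 mm diameter, along the caddy's y, 80 mm long between its posts (y = +-40 mm), 80 mm above the shelf, 105 mm behind the caddy's origin (x = -105 mm), 20 mm behind the deck and 80 mm behind the battery box. Free all round and above. Axes as the caddy's.
- nose (a point): Centre of the brass contact strip on the caddy's nose plate: x = +90 mm from the caddy's origin, 60 mm above the shelf; it faces the caddy's +x.
- castor_left (a joint): Swivel angle of the rear left castor (pivot at x = -60, y = +36 mm of the caddy, wheel 25 mm diameter, 12 mm trail), rad: 0 = trails straight behind its pivot, +-pi = points forward, positive counterclockwise from above. Swung out it sticks 5 mm past the skirt and fouls the rails. It swings to 0 within about 60 mm of rolling straight ahead and kicks the tail a little sideways.
- castor_right (a joint): Swivel angle of the rear right castor (pivot at x = -60, y = -36 mm of the caddy), as castor_left.
- berth: Charging berth bolted to the shelf: two grey rails with yellow tops, 48 mm high, 114 mm apart inside (2 mm clearance on each side), x = 0 to 235 mm, flared to 150 mm apart at the mouth at x = -39 mm. They do not yield. Origin on the shelf midway between the rails where the flares end; the caddy goes in along +x. Yellow stripes on the shelf lead to the mouth.
- shoes (a point): Point midway between the two sprung rubber side shoes of the berth, at x = 85 mm of the berth, 47 mm above the shelf. Each shoe stands 3 mm inside its rail; together they grip the skirts and drag on the caddy, either way, with 3 to 6 N once its nose has passed them, which also holds it where it is left.
- contact_head: Bracket at the berth's far end; origin and axes are the berth's. On it a black block with a sprung brass plunger (tip 14 mm across, 60 mm high, y = 0) is clamped anywhere in a slot, so the tip may be at x = 150 to 174 mm: it must be felt. The plunger stands 5 mm proud (1.2 N at touch, 2.5 N when flush); then the nose comes up solid on the block, the stop. Over 22 N breaks it.
- barometer: Squat brass barometer capsule, 80 mm diameter, 36 mm high, loose; origin under its centre. Leave it.
- thermo_a: Black bakelite thermometer housing lying on its back, 32 x 120 x 26 mm (long along its y), loose; origin under its centre. Leave it.
- thermo_b: Second thermometer housing, the same. Leave it.
- cup: Aluminium anemometer cup, mouth down, 75 mm diameter, 38 mm high, with a short stub, loose; origin under its centre. Leave it.
- spare_castor: Spare castor standing on its plate, 30 x 26 x 37 mm, loose; origin under its plate. Leave it.
Mind the look-alikes: they are no part of the job. What is shaped like the caddy but orange is not meant.

How it is judged (in metres and radians):
On the way, in this order (a step that is already met when the one before it is completed fails the run):
1. both swivel castors trail straight (within 0.3 rad) before the caddy goes into the berth (value of joint castor_left between -0.3 and 0.3 rad and value of joint castor_right between -0.3 and 0.3 rad and x of nose in the frame of berth below -0.03 m), for 0.1 s.
2. the caddy's nose is in between the rails (x of nose in the frame of berth above 0.03 m and y of nose in the frame of berth between -0.008 and 0.008 m), for 0.1 s.
3. the caddy is pressed solid on the stop: more than 5 N on contact and block (contact force between caddy and contact_head above 5 N), for 0.2 s.
At the end, for the whole second after the job is handed in: The caddy stands in the berth on all its wheels (tilt under 0.05 rad), straight (within 0.06 rad and 8 mm of the berth's centre line), its castors trailing within 0.5 rad, at rest, its nose still pressing the sprung contact with more than 0.8 N, and the robot has let go (contact force between caddy and contact_head above 0.8 N and x of nose in the frame of berth above 0.143 m and angle between the x axis of caddy and the x axis of berth, either way round below 0.06 rad and angle between caddy's own z axis and vertical below 0.05 rad and height (world z) of caddy below 0.004 m and y of nose in the frame of berth between -0.008 and 0.008 m and value of joint castor_left between -0.5 and 0.5 rad and value of joint castor_right between -0.5 and 0.5 rad and linear speed of caddy below 0.01 m/s); the robot touches nothing.
It fails at once if the charging contact is rammed: more than 22 N on contact and block (contact force between caddy and contact_head above 22 N).
It fails at once if the caddy is lifted off its wheels or tipped (height (world z) of caddy above 0.012 m or angle between caddy's own z axis and vertical above 0.15 rad).
It fails at once if another instrument is pushed out of place (12 mm) (distance of any of barometer, thermo_a, thermo_b, cup, spare_castor from where it was at the start of the episode above 0.012 m).
It also fails if it takes over 70 s, if anything falls off the work surface, if the arm or the gripper's body presses on something with over 40 N, if the wrist force passes 120 N, or if a joint passes its speed limit or range.

### The arm

A 6-joint arm with a two-finger parallel gripper is mounted at the origin on the work surface. World frame = base frame: x ahead of the robot, y to its left, z up, the work surface at z = 0. Lengths are in mm, angles in rad, forces in N, time in s.
With the tool pointing down it reaches from about 350 to 875 mm from the base axis. Payload 4.2 kg.
Tool frame: the origin (TCP) lies between the finger pads; the fingertips stand 25 mm ahead of it and the grasp point (between the pads) lies 6 mm ahead of it; z points along the fingers, y is the line along which they close (so a half turn about z gives the same grasp; the last joint's range is limited). The gripper opens to 85 mm and grips with 20 to 120 N. Pads are 22 mm wide; open, the fingers measure 114 mm over their backs; the gripper's body (76 mm by 85 mm) begins 54 mm behind the grasp point. The pads swing forward as they close: fully open they stand 13 mm farther back than shut.
Start: joints at [1.435, 0.385, 0.008, 0, -1.194, -0.259], TCP at [240.356, 576.913, 256.312] pointing down, gripper open.
Joint ranges: [-3.14, 3.14], [-1.21, 2.06], [-1.07, 1.41], [-3.16, 2.05], [-2.99, -0.16], [-3.1, 3.1]. Speed limits (rad/s): [2.79, 2.79, 3.14, 3.14, 3.14, 3.14].

### API

Orientations are given as a unit quaternion [x, y, z, w].
In Python, from bench import arm gives the robot as it stands.
- The arm moves only by the shell command python3 -m pendant 'ROWS'. ROWS is JSON, a list of rows, each a list of 7 numbers: the shift along the tool's x, y, z in m, then the turn, a rotation vector about the tool's x, y, z in degrees, then the finger opening in m, from 0 to 0.0854. In form: [[x, y, z, wx, wy, wz, fingers], ...]. A call has 1 to 12 rows; each row shifts and turns the commanded pose from where the row before left it, along the tool's axes as they then stand; what a row does not reach is not made up. A row lasts 1/10 s, in which the tool goes at most 50 mm and 8.59 degrees, less where a joint would pass 70% of its speed; a pose out of reach is approached as far as the arm can. A call is refused whole if a number of a shift passes 0.05 or a number of a turn 8.59, either way. A call with a gripper value outside its range is refused whole. The fingers move at their own pace and stop on an object; the grip force is fixed at half the most. Time passes only in rows, so rows that do not move let the fingers close. It gives the time, the measured TCP pose, the force, the opening and the grip force at its end, in the units of the state.
- arm.read_state(): the state, without advancing time (a new reading comes with each control period).
- arm.get_image(name): name is "scene" or "top" or "wrist"; returns a dict with "image" (420x560x3 uint8, red, green, blue), "fx", "fy", "cx", "cy" (pixels), "k1" (the pictures are not rectified: a ray, as slopes to the right and down, at radius r is drawn at 1 + k1 r^2 times it, then the intrinsics apply), "xyz" and "rotation" of the camera in the world. Camera axes: x right, y down, z forward; pixel columns grow to the right and rows downward; lengths in mm; the calibration is good to about 2 mm. A picture is of the moment at which its call begins. There is no depth.
- arm.job_done(): hands the job in; it is judged then, once.
The state is a dict: "clock": time; "joints": joint angles; "joint_vel": joint speeds; "joint_efforts": joint torques, N m; "position": TCP position; "ee_rot": TCP orientation; "contact_force": force on the tool from outside, world axes, zero at the start; "wrist_torque": the same for the moment, N m; "gripper_width": finger opening in mm; "grasp_force": force on a finger pad.
Only numpy, scipy, OpenCV 4.12 (cv2) and the standard library are available. Lean on these libraries where they do the work, as an engineer would, in place of code of your own. Each camera call takes 0.05 s, during which the arm holds its last target. There are 200 camera calls.

## Working session

There is one attempt and no reset: what is moved stays moved. The work goes in short steps, Python scripts to look and compute and a shell command to move; the robot and the scene stay as the last step left them, time stands still between calls to the robot, and variables do not carry over. Pictures are saved under pics/ and viewed, at most 10 in all, crops included, and the job is handed in when it is done.

```bash
mkdir -p pics; ls; python3 - <<'E'
from bench import arm
import cv2,numpy as np
s=arm.read_state()
print({k:np.round(v,3).tolist() for k,v in s.items()})
for n in ("top","scene"):
    d=arm.get_image(n); cv2.imwrite(f"pics/{n}0.png",d["image"][...,::-1])
    print(n,[ (k,np.round(d[k],3).tolist()) for k in d if k!="image"])
E
```

```text
pics
{'clock': 0.0, 'joints': [1.435, 0.386, 0.007, -0.001, -1.194, -0.259], 'joint_vel': [0.001, 0.002, -0.0, 0.0, 0.001, -0.001], 'joint_efforts': [0.001, -39.229, 18.84, 4.186, -0.005, -0.0], 'position': [240.17, 576.437, 255.208], 'ee_rot': [0.981, -0.196, -0.0, 0.001], 'contact_force': [-0.415, 0.379, 0.277], 'wrist_torque': [0.002, -0.034, 0.035], 'grasp_force': 0.0, 'gripper_width': 85.189}
top [('fx', 489.237), ('fy', 489.237), ('cx', 288.253), ('cy', 210.19), ('k1', -0.159), ('xyz', [261.923, -42.744, 1402.93]), ('rotation', [0.708, -0.701, 0.061, -0.066])]
scene [('fx', 535.646), ('fy', 535.646), ('cx', 284.325), ('cy', 198.779), ('k1', 0.025), ('xyz', [1066.112, 863.978, 929.03]), ('rotation', [0.258, 0.862, -0.419, -0.116])]
```

View pics/top0.png

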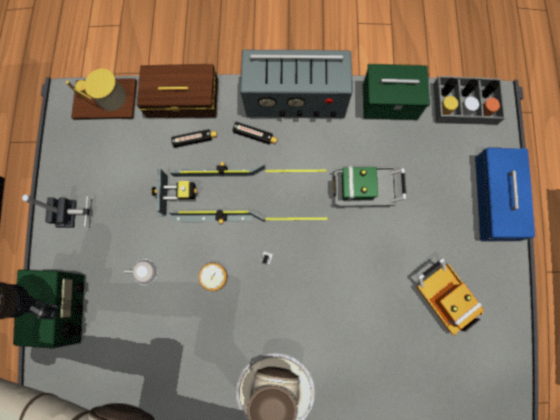

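View pics/scene0.png

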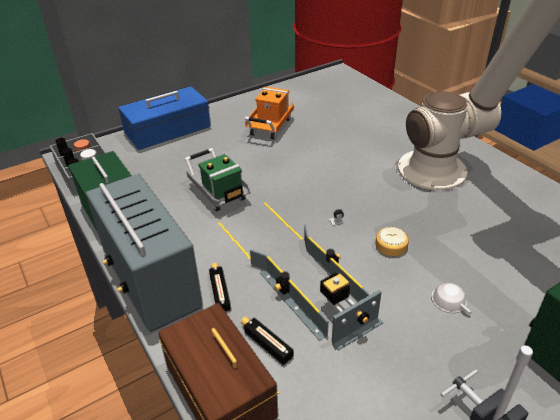

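The top view shows the green caddy at (368,187), nose to the left and push bar at (403,185). The orange look-alike is at (450,297). The berth is at (175–265, 165–220), mouth to the right, with stripes leading to it. The green one, with a green battery box on a grey deck, fits the description. I'll confirm it with a crop and measure.

```bash
cat > h.py <<'E'
from bench import arm
import cv2,numpy as np
from scipy.spatial.transform import Rotation as R
def K(d): return np.array([[d["fx"],0,d["cx"]],[0,d["fy"],d["cy"]],[0,0,1.]]),np.array([d["k1"],0,0,0.])
def cast(d,px,z):
    k,c=K(d); p=cv2.undistortPoints(np.array(px,float).reshape(-1,1,2),k,c)[:,0]
    v=rot(d).apply(np.c_[p,np.ones(len(p))]); o=np.array(d["xyz"])
    return (o+v*((z-o[2])/v[:,2])[:,None])[:,:2]
def rot(d):
    r=np.array(d["rotation"]); return R.from_quat(r) if r.size==4 else R.from_matrix(r)
def proj(d,P):
    k,c=K(d); q=rot(d).inv(); P=np.array(P,float).reshape(-1,3)
    return cv2.projectPoints(q.apply(P-d["xyz"]),np.zeros(3),np.zeros(3),k,c)[0][:,0]
def hsv(d): return cv2.cvtColor(d["image"],cv2.COLOR_RGB2HSV)
def blobs(m,amin=4):
    n,l,s,c=cv2.connectedComponentsWithStats(m.astype(np.uint8),connectivity=8)
    return [(c[i],s[i],np.argwhere(l==i)[:,::-1]) for i in range(1,n) if s[i,4]>=amin]
E
python3 - <<'E'
from h import *
d=arm.get_image("top"); H=hsv(d)
I=d["image"][...,::-1]
cv2.imwrite("pics/crop1.png",cv2.resize(I[140:240,310:430],None,fx=6,fy=6,interpolation=cv2.INTER_CUBIC))
cv2.imwrite("pics/crop2.png",cv2.resize(I[140:240,145:285],None,fx=5.5,fy=5.5,interpolation=cv2.INTER_CUBIC))
m=cv2.inRange(H,(20,110,90),(36,255,255))
m[:150]=0;m[235:]=0
for c,s,p in blobs(m):
    if 150<c[0]<420:
        print(np.round(c,1),s.tolist(),"z0",cast(d,[c],0).round(1).tolist(),"z48",cast(d,[c],48).round(1).tolist(),"z122",cast(d,[c],122).round(1).tolist())
E
```

```text
[221.9 163.9] [221, 163, 3, 3, 8] z0 [[655.8, 168.1]] z48 [[642.4, 160.9]] z122 [[621.6, 149.8]]
[198.3 171.6] [180, 170, 39, 4, 82] z0 [[631.8, 238.1]] z48 [[619.2, 228.5]] z122 [[599.7, 213.6]]
[235.2 171.4] [224, 170, 25, 3, 54] z0 [[632.9, 127.4]] z48 [[620.2, 121.5]] z122 [[600.6, 112.6]]
[295.3 170.5] [266, 170, 60, 2, 119] z0 [[636.9, -50.7]] z48 [[624.1, -50.5]] z122 [[604.3, -50.0]]
[363.1 171.6] [361, 170, 5, 4, 17] z0 [[635.7, -252.3]] z48 [[622.9, -245.1]] z122 [[603.2, -234.1]]
[183.2 189.3] [177, 181, 13, 17, 179] z0 [[577.5, 280.9]] z48 [[566.7, 269.9]] z122 [[550.1, 252.8]]
[364. 189.] [362, 187, 5, 5, 19] z0 [[582.7, -253.8]] z48 [[571.7, -246.6]] z122 [[554.8, -235.5]]
[155.  190.8] [154, 189, 3, 4, 10] z0 [[572.4, 366.2]] z48 [[561.8, 352.2]] z122 [[545.4, 330.7]]
[194.8 190.3] [194, 189, 3, 4, 9] z0 [[574.5, 245.9]] z48 [[563.8, 236.0]] z122 [[547.3, 220.8]]
[197.3 212. ] [179, 211, 38, 3, 111] z0 [[509.5, 235.4]] z48 [[501.0, 225.8]] z122 [[487.9, 211.2]]
[235. 212.] [223, 211, 26, 3, 73] z0 [[510.6, 124.2]] z48 [[502.1, 118.5]] z122 [[489.0, 109.7]]
[220.5 220.5] [219, 219, 4, 4, 16] z0 [[484.9, 166.0]] z48 [[477.3, 158.9]] z122 [[465.5, 147.8]]
[295.8 218.5] [266, 218, 61, 2, 121] z0 [[492.9, -53.2]] z48 [[485.0, -52.9]] z122 [[472.8, -52.3]]
```

View pics/crop1.png

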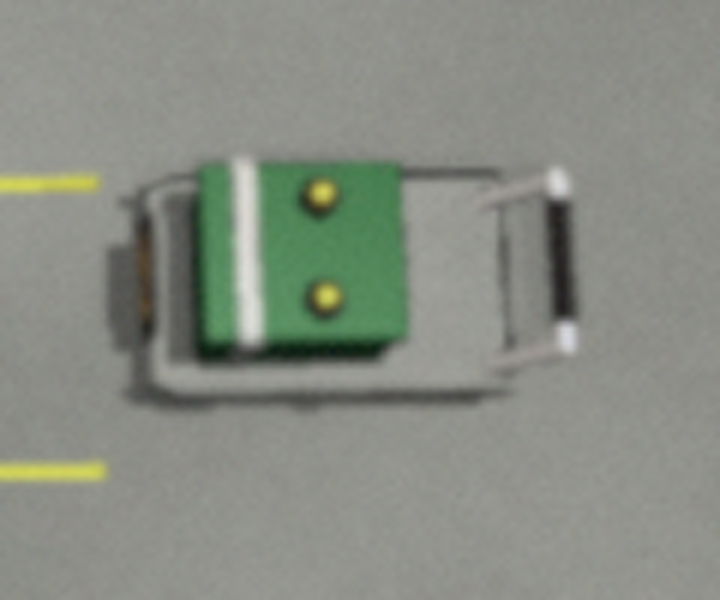

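View pics/crop2.png

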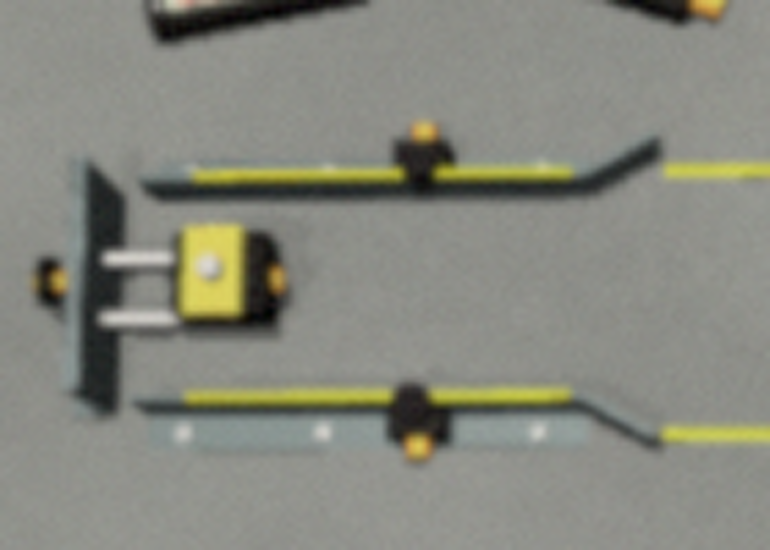

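The crops confirm the target: green battery box on a grey deck, brass nose on the left, push bar with silver ends at about (403,170) and (404,196). The berth rails have yellow tops and the plunger tip is at about (195.5,190.5), facing right. Next I'll work out the geometry.

```bash
cat >> h.py <<'E'
def fit(p):
    l=cv2.fitLine(np.array(p,np.float32),cv2.DIST_HUBER,0,.01,.01).ravel(); v=l[:2]*np.sign(l[1]); return l[2:],v
def berth(d):
    m=cv2.inRange(hsv(d),(20,110,90),(36,255,255)); out=[]
    for r0,r1,c0,c1,z in ((167,175,178,252,48),(208,216,178,252,48),(167,174,268,324,0),(215,222,268,324,0)):
        p=np.argwhere(m[r0:r1,c0:c1])[:,::-1]+[c0,r0]; w=cast(d,p,z); out.append((*fit(w),w[:,1].min(),w[:,1].max()))
    return out
def caddy(d,u0=140,u1=430):
    H=hsv(d); g=cv2.inRange(H,(45,60,40),(85,255,255)); g[:140]=0; g[240:]=0; g[:,:u0]=0;g[:,u1:]=0
    b=max(blobs(g),key=lambda b:b[1][4]); x,y,w,h=b[1][:4]
    t=cv2.inRange(H,(20,110,90),(36,255,255)); k=np.zeros_like(t);k[y-2:y+h+2,x-2:x+w+2]=1
    T=[cast(d,[c],122)[0] for c,s,p in sorted(blobs(t*k),key=lambda q:q[0][1]) if s[4]>8 and s[4]<40]
    s=cv2.inRange(H,(0,0,205),(179,40,255)); k[:]=0;k[y-10:y+h+10,x+w+10:x+w+45]=1
    B=[(c,cast(d,[c],80)[0]) for c,s_,p in blobs(s*k,3)]
    return (x,y,w,h),T,B
E
python3 - <<'E'
from h import *
d=arm.get_image("top")
for c,v,a,b in berth(d): print("rail/stripe pt",c.round(1),"slope dx/dy %.4f"%(v[0]/v[1]),"x@y100 %.1f"%(c[0]+v[0]/v[1]*(100-c[1])),"yrange",a.round(1),b.round(1))
bx,T,B=caddy(d); print(bx,np.round(T,1).tolist(),[(c.round(1).tolist(),w.round(1).tolist()) for c,w in B])
px=[(310+x/6,140+y/6) for x,y in ((198,163),(403,163),(408,337),(200,345))]
print("box top",cast(d,px,110).round(1).tolist())
px=[(310+x/6,140+y/6) for x,y in ((558,183),(567,335))]; print("bar ends",cast(d,px,80).round(1).tolist())
px=[(310+x/6,140+y/6) for x,y in ((144,220),(148,335))]; print("nose plate",cast(d,px,60).round(1).tolist())
px=[(145+x/5.5,140+y/5.5) for x,y in ((580,180),(577,397),(655,145),(658,440),(140,180),(135,405))]; print("flare ends, mouths, rail far",cast(d,px,48).round(1).tolist())
px=[(145+x/5.5,140+y/5.5) for x,y in ((287,280),)]; print("tip",cast(d,px,60).round(1).tolist())
E
```

```text
rail/stripe pt [619.3 185.1] slope dx/dy -0.0178 x@y100 620.8 yrange 84.8 281.9
rail/stripe pt [501.4 183.1] slope dx/dy -0.0092 x@y100 502.2 yrange 84.6 278.6
rail/stripe pt [636.9 -52.4] slope dx/dy -0.0234 x@y100 633.3 yrange -133.0 30.0
rail/stripe pt [492.9 -53.4] slope dx/dy -0.0234 x@y100 489.3 yrange -132.5 27.5
(np.int32(353), np.int32(167), np.int32(25), np.int32(32)) [[603.2, -234.1], [554.9, -235.8]] [([402.5, 170.0], [620.5, -352.2]), ([404.0, 196.0], [545.7, -353.8])]
box top [[618.2, -180.8], [619.4, -275.0], [538.0, -275.1], [533.4, -180.6]]
bar ends [[619.0, -353.6], [546.2, -355.2]]
nose plate [[603.9, -160.2], [548.4, -161.6]]
flare ends, mouths, rail far [[616.5, 77.7], [501.8, 76.4], [635.6, 39.0], [479.9, 34.4], [615.5, 309.9], [495.6, 305.8]]
tip [[559.5, 226.6]]
```

```bash
python3 -m pendant '[[0,0,0,0,0,-8.2,0.085],[0,0,0,0,0,-8.2,0.085],[0,0,0,0,0,-8.2,0.085],[0.0155,0.047,0,0,0,0,0.085],[0.0155,0.047,0,0,0,0,0.085],[0.0155,0.047,0,0,0,0,0.085],[0.0155,0.047,0,0,0,0,0.085],[0.0155,0.047,0,0,0,0,0.085],[0.0155,0.047,0,0,0,0,0.085],[0.0155,0.047,0,0,0,0,0.085],[0.0155,0.047,0,0,0,0,0.085],[0.0155,0.047,0,0,0,0,0.085]]'; python3 -m pendant '[[0.0155,0.047,0,0,0,0,0.085],[0.0155,0.047,0,0,0,0,0.085],[0.0155,0.047,0.01,0,0,0,0.085],[0.0155,0.047,0.01,0,0,0,0.085],[0.0155,0.047,0.01,0,0,0,0.085],[0.0155,0.047,0.01,0,0,0,0.085],[0.0155,0.047,0.01,0,0,0,0.085],[0.0155,0.047,0.01,0,0,0,0.085],[0.0155,0.047,0.01,0,0,0,0.085],[0.0155,0.045,0.01,0,0,0,0.07],[0,0,0,0,0,0,0.06],[0,0,0,0,0,0,0.06]]'
```

```text
clock: 1.4
position: [394.5, 157.0, 256.6]
ee_rot: [1.0, 0.018, 0.0, -0.0]
contact_force: [0.7, -0.4, 0.5]
gripper_width: 85.0
grasp_force: 0.0
clock: 2.6
position: [563.7, -301.1, 175.5]
ee_rot: [1.0, 0.016, -0.001, -0.0]
contact_force: [0.3, 0.1, 0.7]
gripper_width: 60.2
grasp_force: 0.0
```

```bash
python3 -m pendant '[[0.0087,0.0265,0,0,0,0,0.06],[0.0087,0.0265,0,0,0,0,0.06],[0,0,0,0,0,0,0.06],[0,0,0,0,0,0,0.06]]'; python3 - <<'E'
from h import *
d=arm.get_image("wrist"); cv2.imwrite("pics/w1.png",d["image"][...,::-1])
print(np.round(d["xyz"],1),rot(d).as_matrix().round(2).tolist(), "pred bar mid px",proj(d,[[583,-353.5,80],[619,-352,80],[546.5,-355,80]]).round(0).tolist())
print(arm.read_state()["position"])
E
```

```text
clock: 3.0
position: [583.4, -351.5, 177.4]
ee_rot: [1.0, 0.018, 0.0, -0.0]
contact_force: [-0.4, -0.5, -0.2]
gripper_width: 60.0
grasp_force: 0.0
[ 654.7 -348.2  293.9] [[0.03, -0.96, -0.28], [-1.0, -0.03, -0.01], [-0.0, 0.28, -0.96]] pred bar mid px [[286.0, 222.0], [286.0, 174.0], [286.0, 266.0]]
[ 583.29923308 -351.20667396  177.50530543]
```

View pics/w1.png

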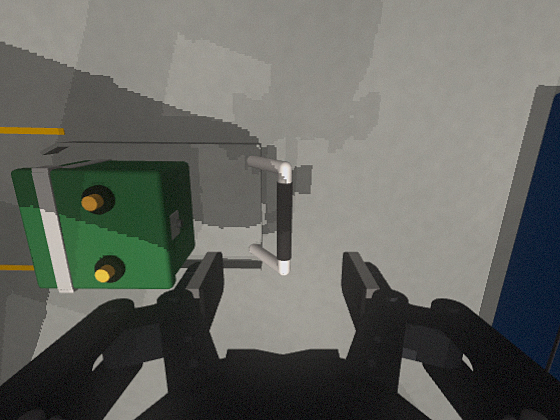

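The wrist view shows the bar at column 285, rows 168–272, centred between the fingers and within 2 px of the prediction. I'll go down and grip.

```bash
python3 -m pendant '[[0,0.002,0.03,0,0,0,0.06],[0,0,0.03,0,0,0,0.06],[0,0,0.02,0,0,0,0.06],[0,0,0.0105,0,0,0,0.06],[0,0,0,0,0,0,0.05],[0,0,0,0,0,0,0.04],[0,0,0,0,0,0,0.03],[0,0,0,0,0,0,0.02],[0,0,0,0,0,0,0.015]]'
```

```text
clock: 3.95
position: [583.9, -354.7, 87.4]
ee_rot: [1.0, 0.017, 0.001, 0.0]
contact_force: [0.1, -0.1, -0.3]
gripper_width: 15.4
grasp_force: 0.0
```

```bash
python3 -m pendant '[[0,0,0,0,0,0,0.008],[0,0,0,0,0,0,0.006],[0,0,0,0,0,0,0.005],[0,0,0,0,0,0,0.005]]'; python3 -m pendant '[[0,-0.003,0,0,0,0,0.005],[0,-0.006,0,0,0,0,0.005],[0,-0.008,0,0,0,0,0.005],[0,-0.008,0,0,0,0,0.005],[0,-0.008,0,0,0,0,0.005],[0,-0.005,0,0,0,0,0.005],[0,0,0,0,0,0,0.005]]'; python3 - <<'E'
from h import *
d=arm.get_image("top"); print(np.round(caddy(d)[1],1).tolist()); s=arm.read_state(); print(s["position"],s["contact_force"],s["wrist_torque"])
E
```

```text
clock: 4.35
position: [584.0, -354.9, 87.2]
ee_rot: [1.0, 0.017, 0.001, 0.0]
contact_force: [-0.7, -0.1, 3.6]
gripper_width: 7.8
grasp_force: 58.7
clock: 5.05
position: [582.7, -315.0, 87.1]
ee_rot: [1.0, 0.018, 0.0, -0.0]
contact_force: [0.6, 0.8, 5.7]
gripper_width: 8.0
grasp_force: 58.9
[]
[ 582.72258896 -315.15631638   87.09198677] [1.09609333 0.57383759 6.59784067] [ 0.19525489 -0.17075736 -0.11327431]
```

```bash
python3 -m pendant '[[0.0019,-0.01,0,0,0,-0.67,0.005],[0.0019,-0.01,0,0,0,-0.67,0.005],[0.0019,-0.01,0,0,0,-0.67,0.005],[0.0019,-0.01,0,0,0,-0.67,0.005],[0.0019,-0.01,0,0,0,-0.67,0.005],[0.0019,-0.01,0,0,0,-0.67,0.005],[0,0,0,0,0,0,0.005]]'; python3 - <<'E'
from h import *
for n in ("top","scene","wrist"):
    d=arm.get_image(n); I=d["image"][...,::-1]
    I={"top":I[130:250,140:420],"scene":I[130:380,150:430],"wrist":I}[n]
    if n=="top": T=cv2.resize(I,(700,300),interpolation=cv2.INTER_CUBIC)
    elif n=="scene": S=cv2.resize(I,(336,300))
    else: W=cv2.resize(I,(364,300))
cv2.imwrite("pics/m1.png",np.vstack([T,np.hstack([S,W])]))
s=arm.read_state(); print(s["position"],s["contact_force"],s["wrist_torque"])
E
```

```text
clock: 5.8
position: [590.3, -253.9, 87.1]
ee_rot: [0.999, 0.053, 0.0, -0.0]
contact_force: [0.8, 1.1, 5.8]
gripper_width: 7.6
grasp_force: 59.2
[ 590.18551072 -254.58048825   87.07083629] [0.60690255 1.54182198 6.2628382 ] [ 0.19882804 -0.13932781 -0.11749306]
```

View pics/m1.png

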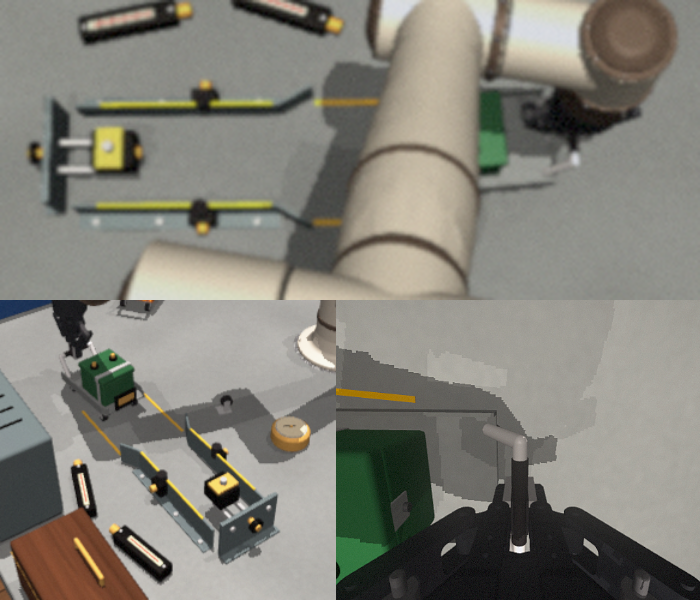

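The caddy, seen in the scene crop at about (110,380), stands on its wheels with its nose toward the berth and the bar still gripped. The arm hides it from the top camera, so I'll track the terminals in the scene view, corrected against the first picture.

```bash
cat >> h.py <<'E'
def terms(d):
    H=hsv(d); g=cv2.inRange(H,(45,60,25),(85,255,255)); g[:130]=0; g[:,:170]=0; g[:,400:]=0
    b=max(blobs(g),key=lambda b:b[1][4]); x,y,w,h=b[1][:4]
    t=cv2.inRange(H,(15,100,90),(36,255,255)); k=np.zeros_like(t);k[max(y-12,0):y+h//2,x-3:x+w+3]=1
    q=sorted(blobs(t*k,6),key=lambda q:-q[1][4])[:3]
    return [(c.round(1).tolist(),int(s[4]),cast(d,[c],122)[0].round(1).tolist()) for c,s,p in q]
E
python3 - <<'E'
from h import *
d=arm.get_image("scene"); print("now",terms(d))
e=dict(d,image=cv2.imread("pics/scene0.png")[...,::-1]); print("start",terms(e))
# berth rails in scene (yellow tops z48)
m=cv2.inRange(hsv(e),(20,110,90),(36,255,255)); 
for c,s,p in blobs(m,25):
    if 215<c[0]<370: w=cast(e,p,48); w0=cast(e,p,0); print(c.round(0),s[4],"z48 y",w[:,1].min().round(),w[:,1].max().round(),"x",w[:,0].mean().round(1),"at y",w[:,1].mean().round(1),"| z0",w0.mean(0).round(1))
E
```

```text
now [([243.5, 175.5], 14, [558.4, -137.6])]
start [([225.4, 158.2], 13, [559.7, -234.0]), ([209.9, 164.4], 11, [607.4, -231.5])]
[283. 221.] 118 z48 y -92.0 77.0 x 525.2 at y -4.8 | z0 [495.7 -52.1]
[235. 241.] 113 z48 y -90.0 67.0 x 661.9 at y -7.8 | z0 [639.9 -55.3]
[317. 245.] 62 z48 y 81.0 151.0 x 506.4 at y 115.0 | z0 [475.9  74.1]
[274. 264.] 56 z48 y 82.0 144.0 x 624.5 at y 113.6 | z0 [600.4  72.8]
[346. 272.] 109 z48 y 168.0 280.0 x 504.6 at y 223.2 | z0 [474.  188.3]
[336. 282.] 205 z48 y 217.0 251.0 x 541.0 at y 235.3 | z0 [512.4 201. ]
[303. 296.] 117 z48 y 170.0 282.0 x 622.4 at y 227.1 | z0 [598.3 192.4]
[223. 345.] 86 z48 y 198.0 289.0 x 824.8 at y 244.0 | z0 [811.7 210.2]
```

```bash
python3 -m pendant '[[0,-0.009,0,0,0,0,0.005],[0,-0.009,0,0,0,0,0.005],[0,-0.009,0,0,0,0,0.005],[0,-0.009,0,0,0,0,0.005],[0,-0.009,0,0,0,0,0.005],[0,0,0,0,0,0,0.005]]';  python3 -m pendant '[[-0.0017,-0.01,0,0,0,0.62,0.005],[-0.0017,-0.01,0,0,0,0.62,0.005],[-0.0017,-0.01,0,0,0,0.62,0.005],[-0.0017,-0.01,0,0,0,0.62,0.005],[-0.0017,-0.01,0,0,0,0.62,0.005],[-0.0017,-0.01,0,0,0,0.62,0.005],[0,0,0,0,0,0,0.005]]'
python3 - <<'E'
from h import *
d=arm.get_image("scene"); print("now",terms(d))
s=arm.read_state();p=s["position"];f=-R.from_quat(s["ee_rot"]).as_matrix()[:2,1]
for n,l in (("axle",160),("nose",195)):
    q=p[:2]+l*f; c=564.9-.0188*(q[1]+53); print(n,q.round(1),"e %.1f"%(q[0]-c),"rel head %.3f"%(f[0]/f[1]+.0188))
print(s["contact_force"],s["wrist_torque"], p)
d=arm.get_image("scene");I=d["image"][150:330,180:400,::-1]; cv2.imwrite("pics/m2.png",cv2.resize(I,None,fx=3.3,fy=3.3,interpolation=cv2.INTER_CUBIC))
E
```

```text
clock: 6.6
position: [585.6, -209.3, 87.1]
ee_rot: [0.999, 0.053, 0.001, -0.0]
contact_force: [0.8, 0.8, 6.0]
gripper_width: 7.6
grasp_force: 59.3
clock: 7.3
position: [570.6, -150.3, 87.1]
ee_rot: [1.0, 0.02, 0.001, -0.0]
contact_force: [1.1, 0.7, 5.7]
gripper_width: 7.8
grasp_force: 59.6
now [([268.8, 195.0], 13, [547.0, -31.6]), ([253.4, 202.3], 7, [592.8, -28.2])]
axle [564.2   9.3] e 0.5 rel head -0.022
nose [562.8  44.3] e -0.3 rel head -0.022
[1.03414679 0.17828193 5.85542589] [ 0.23116419 -0.39825602 -0.11236782] [ 570.75075757 -150.55833587   87.04947707]
```

View pics/m2.png

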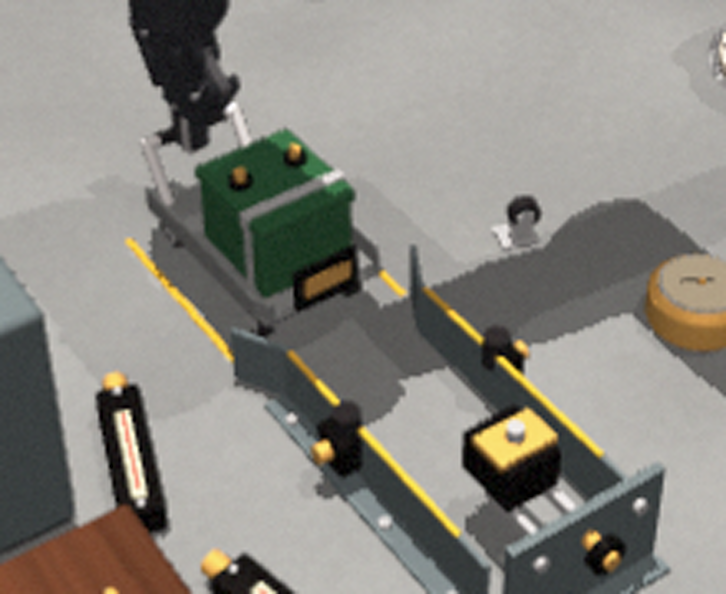

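The caddy is squarely in front of the mouth, nose at about (325,280) in the crop, castors tucked in and the neighbours untouched. I'll finish straightening and creep in.

```bash
cat > st.py <<'E'
from h import *
s=arm.read_state();p=s["position"];f=-R.from_quat(s["ee_rot"]).as_matrix()[:2,1]
for n,l in (("axle",160),("nose",195)):
    q=p[:2]+l*f; c=564.9-.0188*(q[1]+53); print(n,q.round(1),"e %.1f"%(q[0]-c),"rel %.3f"%(f[0]/f[1]+.0188))
print(s["contact_force"].round(2) if hasattr(s["contact_force"],"round") else s["contact_force"],np.round(s["wrist_torque"],2),s["clock"])
print(terms(arm.get_image("scene")))
E
python3 -m pendant '[[-0.0017,-0.01,0,0,0,0.62,0.005],[-0.0017,-0.01,0,0,0,0.62,0.005],[0,-0.008,0,0,0,0,0.005],[0,-0.008,0,0,0,0,0.005],[0,-0.004,0,0,0,0,0.005],[0,0,0,0,0,0,0.005]]'; python3 st.py;  python3 -m pendant '[[0,-0.005,0,0,0,0,0.005],[0,-0.005,0,0,0,0,0.005],[0,-0.005,0,0,0,0,0.005],[0,-0.005,0,0,0,0,0.005],[0,0,0,0,0,0,0.005]]'; python3 st.py
```

```text
clock: 8.0
position: [566.0, -110.9, 87.0]
ee_rot: [1.0, 0.009, 0.001, -0.0]
contact_force: [0.5, 0.5, 5.8]
gripper_width: 7.7
grasp_force: 59.8
axle [563.   49.1] e 0.0 rel 0.000
nose [562.4  84. ] e 0.0 rel 0.000
[0.47 0.45 5.83] [ 0.23 -0.19 -0.2 ] 8.0
[([278.2, 203.5], 13, [545.8, 9.0]), ([261.5, 210.5], 8, [592.6, 9.3])]
clock: 8.55
position: [565.7, -91.0, 87.0]
ee_rot: [1.0, 0.009, 0.001, -0.0]
contact_force: [1.1, 1.4, 5.9]
gripper_width: 7.8
grasp_force: 59.8
axle [562.7  69. ] e 0.1 rel 0.000
nose [562.1 103.9] e 0.1 rel 0.000
[1.07 1.44 5.9 ] [ 0.17 -0.23 -0.26] 8.55
[([282.7, 207.7], 15, [545.3, 28.5]), ([265.6, 214.9], 15, [593.1, 28.6])]
```

```bash
python3 -m pendant '[[0,-0.005,0,0,0,0,0.005],[0,-0.005,0,0,0,0,0.005],[0,-0.005,0,0,0,0,0.005],[0,-0.005,0,0,0,0,0.005],[0,0,0,0,0,0,0.005]]'; python3 st.py;  python3 -m pendant '[[0,-0.005,0,0,0,0,0.005],[0,-0.005,0,0,0,0,0.005],[0,-0.005,0,0,0,0,0.005],[0,-0.005,0,0,0,0,0.005],[0,0,0,0,0,0,0.005]]'; python3 st.py
```

```text
clock: 9.1
position: [565.3, -71.0, 87.0]
ee_rot: [1.0, 0.009, 0.001, -0.0]
contact_force: [1.5, 0.4, 6.6]
gripper_width: 8.0
grasp_force: 59.9
axle [562.4  88.9] e 0.2 rel 0.000
nose [561.7 123.9] e 0.2 rel 0.000
[1.55 0.43 6.57] [ 0.19 -0.26 -0.24] 9.1
[([266.4, 204.8], 17, [571.8, -2.5]), ([287.4, 212.1], 17, [545.1, 48.6]), ([270.0, 219.5], 12, [593.1, 48.4])]
clock: 9.65
position: [565.0, -51.0, 87.0]
ee_rot: [1.0, 0.009, 0.001, -0.0]
contact_force: [1.6, 0.7, 6.1]
gripper_width: 7.5
grasp_force: 59.9
axle [562.1 108.9] e 0.2 rel 0.001
nose [561.4 143.9] e 0.2 rel 0.001
[1.58 0.75 6.12] [ 0.23 -0.33 -0.28] 9.65
[([270.6, 208.8], 19, [571.4, 16.0]), ([274.8, 223.9], 17, [592.3, 67.7]), ([292.2, 216.8], 15, [545.2, 69.0])]
```

```bash
python3 -m pendant '[[0,-0.005,0,0,0,0,0.005],[0,-0.005,0,0,0,0,0.005],[0,-0.004,0,0,0,0,0.005],[0,0,0,0,0,0,0.005]]'; python3 -m pendant '[[0,-0.004,0,0,0,0,0.005],[0,-0.004,0,0,0,0,0.005],[0,-0.004,0,0,0,0,0.005],[0,0,0,0,0,0,0.005]]'; python3 -m pendant '[[0,-0.004,0,0,0,0,0.005],[0,-0.004,0,0,0,0,0.005],[0,-0.004,0,0,0,0,0.005],[0,0,0,0,0,0,0.005]]';python3 st.py
```

```text
clock: 10.1
position: [564.7, -37.2, 87.0]
ee_rot: [1.0, 0.009, 0.001, -0.0]
contact_force: [1.2, 0.8, 6.2]
gripper_width: 7.9
grasp_force: 59.9
clock: 10.5
position: [564.2, -25.6, 87.0]
ee_rot: [1.0, 0.009, 0.0, -0.0]
contact_force: [0.6, 0.3, 6.8]
gripper_width: 8.2
grasp_force: 59.8
clock: 10.9
position: [563.7, -14.3, 87.0]
ee_rot: [1.0, 0.009, -0.0, 0.0]
contact_force: [0.3, -2.7, 7.4]
gripper_width: 8.2
grasp_force: 59.9
axle [560.8 145.7] e -0.4 rel 0.000
nose [560.1 180.7] e -0.4 rel 0.000
[ 0.35 -2.74  7.41] [-0.84 -0.2  -0.23] 10.9
[([278.7, 216.8], 21, [571.2, 51.3]), ([301.6, 224.9], 17, [543.2, 104.7]), ([284.1, 232.9], 16, [591.1, 105.5])]
```

```bash
python3 -m pendant '[[0,-0.004,0,0,0,0,0.005],[0,-0.004,0,0,0,0,0.005],[0,-0.004,0,0,0,0,0.005],[0,0,0,0,0,0,0.005]]'; python3 -m pendant '[[0,-0.004,0,0,0,0,0.005],[0,-0.004,0,0,0,0,0.005],[0,-0.004,0,0,0,0,0.005],[0,0,0,0,0,0,0.005]]'; python3 -m pendant '[[0,-0.003,0,0,0,0,0.005],[0,-0.003,0,0,0,0,0.005],[0,0,0,0,0,0,0.005]]';python3 st.py
```

```text
clock: 11.35
position: [563.5, -2.2, 87.0]
ee_rot: [1.0, 0.009, 0.0, 0.0]
contact_force: [0.6, -2.8, 7.1]
gripper_width: 7.7
grasp_force: 59.9
clock: 11.75
position: [563.3, 9.8, 87.0]
ee_rot: [1.0, 0.009, -0.0, 0.0]
contact_force: [1.2, -3.1, 7.9]
gripper_width: 7.8
grasp_force: 60.0
clock: 12.05
position: [563.2, 15.6, 87.0]
ee_rot: [1.0, 0.009, -0.0, 0.0]
contact_force: [1.0, -3.4, 7.6]
gripper_width: 7.9
grasp_force: 60.0
axle [560.3 175.5] e -0.3 rel 0.001
nose [559.7 210.5] e -0.3 rel 0.001
[ 0.98 -3.4   7.58] [-0.93 -0.28 -0.3 ] 12.05
[([285.3, 223.2], 22, [570.9, 79.1]), ([291.5, 240.2], 18, [590.6, 134.7]), ([309.2, 231.9], 17, [542.5, 134.2])]
```

```bash
for i in 1; do python3 -m pendant '[[0,-0.002,0,0,0,0,0.005],[0,-0.002,0,0,0,0,0.005],[0,-0.002,0,0,0,0,0.005],[0,-0.002,0,0,0,0,0.005],[0,0,0,0,0,0,0.005]]'; python3 -m pendant '[[0,-0.001,0,0,0,0,0.005],[0,-0.001,0,0,0,0,0.005],[0,-0.001,0,0,0,0,0.005],[0,0,0,0,0,0,0.005]]'; python3 -m pendant '[[0,-0.001,0,0,0,0,0.005],[0,-0.001,0,0,0,0,0.005],[0,0,0,0,0,0,0.005]]'; done
```

```text
clock: 12.6
position: [563.0, 23.4, 87.0]
ee_rot: [1.0, 0.009, -0.0, 0.0]
contact_force: [1.3, -3.7, 6.1]
gripper_width: 8.2
grasp_force: 60.1
clock: 13.0
position: [562.9, 26.2, 87.1]
ee_rot: [1.0, 0.009, -0.0, 0.0]
contact_force: [2.2, -4.0, 6.3]
gripper_width: 7.7
grasp_force: 60.1
clock: 13.3
position: [562.9, 28.2, 87.0]
ee_rot: [1.0, 0.009, -0.0, 0.0]
contact_force: [2.0, -4.1, 6.6]
gripper_width: 7.4
grasp_force: 60.1
```

```bash
python3 -m pendant '[[0,-0.001,0,0,0,0,0.005],[0,-0.001,0,0,0,0,0.005],[0,0,0,0,0,0,0.005]]'; python3 -m pendant '[[0,-0.001,0,0,0,0,0.005],[0,-0.001,0,0,0,0,0.005],[0,0,0,0,0,0,0.005]]';python3 -m pendant '[[0,-0.001,0,0,0,0,0.005],[0,0,0,0,0,0,0.005]]';python3 -m pendant '[[0,-0.001,0,0,0,0,0.005],[0,0,0,0,0,0,0.005]]'
```

```text
clock: 13.6
position: [562.9, 30.2, 87.0]
ee_rot: [1.0, 0.009, -0.0, 0.0]
contact_force: [2.4, -4.7, 7.7]
gripper_width: 7.3
grasp_force: 60.2
clock: 13.9
position: [562.8, 32.2, 87.0]
ee_rot: [1.0, 0.009, -0.0, 0.0]
contact_force: [1.8, -5.1, 7.5]
gripper_width: 7.8
grasp_force: 60.2
clock: 14.1
position: [562.8, 33.2, 87.1]
ee_rot: [1.0, 0.009, -0.0, 0.0]
contact_force: [1.4, -4.9, 6.9]
gripper_width: 8.2
grasp_force: 60.2
clock: 14.3
position: [562.8, 34.0, 87.0]
ee_rot: [1.0, 0.009, -0.0, 0.001]
contact_force: [1.2, -4.8, 6.7]
gripper_width: 8.0
grasp_force: 60.2
```

```bash
for i in 1; do python3 -m pendant '[[0,-0.0005,0,0,0,0,0.005],[0,-0.0005,0,0,0,0,0.005],[0,0,0,0,0,0,0.005]]'; python3 -m pendant '[[0,-0.0005,0,0,0,0,0.005],[0,-0.0005,0,0,0,0,0.005],[0,0,0,0,0,0,0.005]]'; done
```

```text
clock: 14.6
position: [562.7, 34.8, 87.1]
ee_rot: [1.0, 0.009, -0.0, 0.001]
contact_force: [2.0, -6.0, 7.0]
gripper_width: 7.9
grasp_force: 60.2
clock: 14.9
position: [562.6, 35.7, 87.1]
ee_rot: [1.0, 0.009, -0.0, 0.001]
contact_force: [2.3, -6.4, 7.8]
gripper_width: 8.0
grasp_force: 60.3
```

```bash
python3 -m pendant '[[0,-0.0005,0,0,0,0,0.005],[0,-0.0005,0,0,0,0,0.005],[0,0,0,0,0,0,0.005]]'; python3 -m pendant '[[0,-0.0005,0,0,0,0,0.005],[0,0,0,0,0,0,0.005]]';python3 -m pendant '[[0,-0.0005,0,0,0,0,0.005],[0,0,0,0,0,0,0.005]]'
```

```text
clock: 15.2
position: [562.6, 36.6, 87.1]
ee_rot: [1.0, 0.009, -0.0, 0.001]
contact_force: [1.0, -7.0, 6.1]
gripper_width: 8.0
grasp_force: 60.3
clock: 15.4
position: [562.6, 37.1, 87.1]
ee_rot: [1.0, 0.009, -0.0, 0.001]
contact_force: [1.8, -7.4, 7.2]
gripper_width: 7.6
grasp_force: 60.3
clock: 15.6
position: [562.6, 37.5, 87.1]
ee_rot: [1.0, 0.009, -0.0, 0.001]
contact_force: [1.3, -7.5, 7.2]
gripper_width: 7.8
grasp_force: 60.3
```

```bash
python3 -m pendant '[[0,-0.0005,0,0,0,0,0.005],[0,0,0,0,0,0,0.005]]'; python3 -m pendant '[[0,-0.0005,0,0,0,0,0.005],[0,0,0,0,0,0,0.005]]';python3 -m pendant '[[0,-0.0005,0,0,0,0,0.005],[0,0,0,0,0,0,0.005]]'; python3 st.py
```

```text
clock: 15.8
position: [562.6, 38.0, 87.0]
ee_rot: [1.0, 0.009, -0.0, 0.001]
contact_force: [2.0, -7.6, 7.2]
gripper_width: 7.8
grasp_force: 60.3
clock: 16.0
position: [562.6, 38.5, 87.1]
ee_rot: [1.0, 0.009, -0.0, 0.001]
contact_force: [1.9, -7.8, 7.5]
gripper_width: 8.1
grasp_force: 60.3
clock: 16.2
position: [562.4, 38.6, 87.0]
ee_rot: [1.0, 0.009, -0.001, 0.001]
contact_force: [1.9, -8.5, 6.8]
gripper_width: 8.0
grasp_force: 60.3
axle [559.7 198.5] e -0.5 rel 0.001
nose [559.  233.5] e -0.5 rel 0.001
[ 1.91 -8.52  6.8 ] [-2.51 -0.58 -0.29] 16.2
[([290.6, 228.2], 27, [570.3, 100.3]), ([297.3, 246.0], 18, [590.3, 157.2]), ([315.2, 237.9], 17, [542.8, 157.9])]
```

```bash
python3 -m pendant '[[0,-0.0005,0,0,0,0,0.005],[0,0,0,0,0,0,0.005]]'; python3 -m pendant '[[0,-0.0005,0,0,0,0,0.005],[0,0,0,0,0,0,0.005]]'
```

```text
clock: 16.45
position: [562.3, 38.6, 87.0]
ee_rot: [1.0, 0.009, -0.001, 0.002]
contact_force: [2.2, -10.2, 7.1]
gripper_width: 8.1
grasp_force: 60.4
clock: 16.65
position: [562.3, 38.7, 87.1]
ee_rot: [1.0, 0.009, -0.001, 0.002]
contact_force: [2.9, -12.6, 7.2]
gripper_width: 7.8
grasp_force: 60.4
```

```bash
python3 -m pendant '[[0,-0.0004,0,0,0,0,0.005],[0,0,0,0,0,0,0.005],[0,0,0,0,0,0,0.005],[0,0,0,0,0,0,0.005],[0,0,0,0,0,0,0.005],[0,0,0,0,0,0,0.005]]'
```

```text
clock: 17.25
position: [562.2, 38.7, 87.1]
ee_rot: [1.0, 0.009, -0.001, 0.002]
contact_force: [2.2, -13.9, 7.5]
gripper_width: 7.7
grasp_force: 60.4
```

```bash
python3 -m pendant '[[0,0.001,0,0,0,0,0.005],[0,0.001,0,0,0,0,0.005],[0,0,0,0,0,0,0.005]]'; python3 -m pendant '[[0,0,0,0,0,0,0.012],[0,0,0,0,0,0,0.02],[0,0,0,0,0,0,0.03],[0,0,0,0,0,0,0.045],[0,0,0,0,0,0,0.055],[0,0,0,0,0,0,0.055]]'; python3 st.py
```

```text
clock: 17.55
position: [562.5, 38.6, 87.0]
ee_rot: [1.0, 0.008, -0.0, 0.001]
contact_force: [1.8, -6.4, 7.2]
gripper_width: 7.8
grasp_force: 60.3
clock: 18.15
position: [563.0, 39.7, 86.3]
ee_rot: [1.0, 0.009, -0.0, 0.0]
contact_force: [0.5, 0.3, -0.5]
gripper_width: 54.8
grasp_force: 0.0
axle [560.  199.6] e -0.1 rel 0.000
nose [559.4 234.6] e -0.1 rel 0.000
[ 0.54  0.29 -0.53] [ 0.   -0.02 -0.04] 18.15
[([297.3, 246.0], 18, [590.3, 157.2]), ([315.2, 237.9], 17, [542.8, 157.9]), ([293.0, 230.8], 8, [570.5, 110.5])]
```

Released with no force on the tool, and the terminals are at the same pixels as when pressed. I'll retreat straight up, clear of the top view, and check.

```bash
python3 -m pendant '[[0,0,-0.01,0,0,0,0.055],[0,0,-0.02,0,0,0,0.055],[0,0,-0.04,0,0,0,0.055],[0,0,-0.04,0,0,0,0.055],[0,0,-0.04,0,0,0,0.055],[0,0.04,0,0,0,0,0.055],[0,0.045,0,0,0,0,0.055],[0,0.045,0,0,0,0,0.055],[0,0.045,0,0,0,0,0.055],[0,0.045,0,0,0,0,0.055],[0,0.03,0,0,0,0,0.055],[0,0,0,0,0,0,0.055]]'; python3 - <<'E'
from h import *
d=arm.get_image("scene"); print(terms(d)); S=cv2.resize(d["image"][170:370,200:400,::-1],(400,400),interpolation=cv2.INTER_CUBIC)
d=arm.get_image("top"); T=cv2.resize(d["image"][120:320,130:330,::-1],(400,400),interpolation=cv2.INTER_CUBIC)
cv2.imwrite("pics/end.png",np.hstack([S,T])); print(np.round(caddy(d)[1],1).tolist())
E
```

```text
clock: 19.4
position: [567.2, -213.9, 236.9]
ee_rot: [1.0, 0.007, 0.0, 0.0]
contact_force: [-0.3, 0.0, -0.8]
gripper_width: 55.1
grasp_force: 0.0
[([290.7, 228.4], 28, [570.4, 100.9]), ([315.1, 237.8], 20, [542.8, 157.3]), ([297.1, 246.0], 20, [590.6, 156.8])]
[[601.8, 168.4], [601.9, 128.0], [586.3, 155.6], [537.6, 155.8]]
```

View pics/end.png

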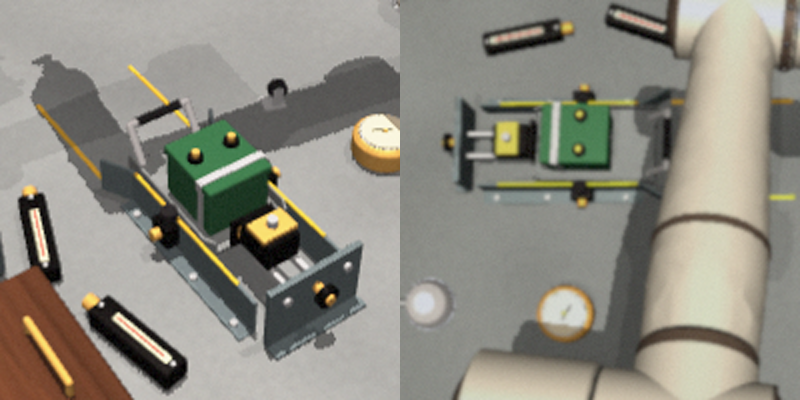

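The caddy sits straight between the rails with its nose on the contact block, at about (240,230) on the left and (537,140) on the right. The instruments are in place and the arm is clear, so I'll hand the job in.

```bash
python3 -c "
from bench import arm
print(arm.job_done())"
```

```text
the job is handed in; nothing more can be done
None
```

The job is handed in, verdict not shown: the caddy was rolled straight, steered between the rails, pressed solid on its stop at about 14 N (about 10 N beyond the shoe drag) for half a second, and let go sitting straight on the contact, with the other instruments apparently undisturbed in the last pictures.

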